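Set out the recycling on the pull-out tray

TASK

Set out the recycling on the grey mat of the pull-out tray: stand the steel tin midway between the green caddy and the red battery tub and in line with them, lay the black cap centred flat on top of the tin, stand the clear bottle directly behind the caddy and the brown glass jar directly behind the tub (behind means on the side away from the robot), each centred behind it with a gap of two to three centimetres. Leave everything upright and let go of, do not drop the glass jar, and leave the pot, the sponge and the can where they are.

Things in the scene. Friction and masses are not known exactly. Their poses are not given: they have to be found in the camera images.
- tin: Loose: rinsed bare steel food tin standing with its closed flat end up, a cylinder 66 mm in diameter and 80 mm high, ribbed sides, about 60 g. It starts on the beige tray floor. Origin at the centre of its underside, z up along its axis (round, so its yaw does not matter).
- cap: Loose: black plastic bottle cap lying closed side up, a disc 38 mm in diameter and 16 mm high, 12 g. It starts on the tray floor. Origin at the centre of its underside, z up along its axis (round, so its yaw does not matter).
- jar: Loose: empty brown (amber) glass jar, open at the top, standing upright: body 58 mm in diameter from the foot to 70 mm up, then narrowing to a mouth 50 mm in diameter; 90 mm high, about 140 g. It starts on the tray floor. Origin at the centre of its underside, z up along its axis (round, so its yaw does not matter).
- bottle: Loose: small clear PET bottle without a cap, standing upright, with a blue sleeve: body 60 mm in diameter up to 90 mm, a cone from 90 to 114 mm, then a straight neck 27 mm in diameter from 114 mm to the top at 160 mm; 30 g. It starts on the tray floor. It is best taken by the neck. Origin at the centre of its underside, z up along its axis (round, so its yaw does not matter).
- caddy: Fixed: green sorting caddy with a shut dark green flip-top lid, 110 mm square and 95 mm high, standing on the grey mat. Origin at the centre of its underside; its -x axis points out of its front (the side with the white lid catch, turned towards the robot), so directly behind it is along its +x; y is to its left as the robot sees it. It cannot be moved.
- tub: Fixed: round red battery tub, 100 mm in diameter and 75 mm high, with a black slot in its top, standing on the grey mat beside the caddy (on either hand). Origin at the centre of its underside; its -x axis points to its front (towards the robot, within 0.25 rad), so directly behind it is along its +x. It cannot be moved.
- mat: Fixed: thin grey non-slip mat, 270 mm (its x, pointing away from the robot) by 400 mm (its y), 3 mm thick, lying on the floor of the wide beige tray. Origin at the centre of its underside. The tray floor is 4 mm above the work surface (z = 0.004) and the mat's top is at z = 0.007. Caddy and tub stand side by side on its front half, their centres 210 to 250 mm apart; its rear half is bare at the start.
- pot: Bystander, loose: white plastic yoghurt pot standing upside down, 68 mm in diameter at the foot, 50 mm high. Leave it alone. Origin at the centre of its underside.
- sponge: Bystander, loose: yellow and green dish sponge lying flat, 70 x 100 x 30 mm. Leave it alone. Origin at the centre of its underside.
- can: Bystander, loose: orange drinks can standing upright, 60 mm in diameter, 108 mm high. Leave it alone. Origin at the centre of its underside.

How it is judged:
By the outcome, as a careful person would: the job done as asked, in the order asked, and still so for the second after the job is handed in, with the robot touching nothing.
It also fails if it takes over 128 s, if anything falls off the work surface, if the arm or the gripper's body presses on something with over 40 N, if the wrist force passes 120 N, or if a joint passes its speed limit or range.

ROBOT

A 7-joint arm with a two-finger parallel gripper is mounted at the origin on the work surface. World frame = base frame: x ahead of the robot, y to its left, z up, the work surface at z = 0. Lengths are in m, angles in degrees, forces in N, time in s.
With the tool pointing down it reaches from about 0.425 to 0.875 m from the base axis. Payload 4.7 kg.
Tool frame: the origin (TCP) lies on the mounting face of the last link; the fingertips stand 182 mm ahead of it and the grasp point (between the pads) lies 164 mm ahead of it; z points along the fingers, x is the direction in which the jaws open and shut, and the axes are right-handed (so a half turn about z gives the same grasp; the last joint's range is limited). The gripper opens to 87 mm and grips with 3 to 60 N. Pads are 19 mm wide; open, the fingers measure 117 mm over their backs; the gripper's body (75 mm by 190 mm) begins 51 mm behind the grasp point.
Start: joints at [65.38, 18.392, -4.016, 83.108, 1.295, 78.541, -3.26], TCP at [0.279, -0.587, 0.405] pointing down, gripper open.
Joint ranges: [-163.93, 163.93], [-17.29, 119.83], [-79.2, 71.16], [3.27, 140.29], [-89.18, 269.18], [5.43, 117.66], [-154.24, 154.24]. Speed limits (degrees/s): [147.25, 147.25, 180, 180, 180, 180, 180].

INTERFACE

Orientations are given as [roll, pitch, yaw] about the fixed x, y, z axes, in that order (R = Rz(yaw) Ry(pitch) Rx(roll)).
In Python, from cell import status, cams, env, outline_of, landmark_of gives the robot as it stands. The module is installed in compiled form; this text tells all that it offers.
- The arm moves only by the tool jog_arm, never from a script. Its argument "rows" is a list of rows, each a list of 7 numbers: the closure, from 0 (fully open) to 1 (shut), then the shift along the tool's x, y, z in m, then the turn, a rotation vector about the tool's x, y, z in degrees. A call has 1 to 12 rows; each row shifts and turns the commanded pose from where the row before left it, along the tool's axes as they then stand; what a row does not reach is not made up. A row lasts 1/12 s, in which the tool goes at most 41.7 mm and 7.16 degrees, less where a joint would pass 70% of its speed; a pose out of reach is approached as far as the arm can. A call with a gripper value outside its range is refused whole. The fingers move at their own pace and stop on an object; "grip_force" is the grip in N (left out, the last holds). Time passes only in rows, so rows that do not move let the fingers close. It gives the time, the measured TCP pose, the force and the opening at its end, in the units of the state.
- status.get_obs(): the state, without advancing time (a new reading comes with each control period).
- cams.read_camera(name): name is "scene" or "top" or "wrist"; returns (picture, depth): 384x512x3 uint8, red, green, blue; 384x512 float32, m along the optical axis (not along the pixel's ray), 0 where there is no reading.
- cams.camera_params(name): a dict with "vfov" (degrees; the focal length in pixels is half the picture's height over the tangent of half this angle, whatever the lens; pixels are square), "cx", "cy" (the principal point, pixels), "k1" (the pictures are not rectified: a ray, as slopes to the right and down, at radius r is drawn at 1 + k1 r^2 times it, then the intrinsics apply), "eye" and "attitude" of the camera in the world. Camera axes: x right, y up, looking along -z (the intrinsics and any distortion apply to the point x, -y, -z); pixel columns grow to the right and rows downward; lengths in m; the calibration is good to about 2 mm. A picture is of the moment at which its call begins: read the wrist's pose just before it. camera_params takes no time and is no camera call; for the wrist camera it gives the pose at the moment of the call.
- env.sign_off(): hands the job in, once; it reports no verdict.
Trained networks look in the newest picture that a camera, given by its name, has taken for a name from the list of things; names that differ only in an ending like _2 or _b are one class to them, and where a whole thing is asked for, a point or a joint stands for the part that bears it (a point fixed in the world has none). Each returns a list of dicts, best first, with "conf" (0 to 1); they miss things now and then, are a little off and sometimes report something else, mostly with a low value. They report only what shows in the picture. A call takes as long as a camera call.
- outline_of(camera, name): "pixels" (384x512 bool, what is visible of it) and "box" ([left, top, right, bottom] in pixels, round what is visible of it).
- landmark_of(camera, name): "position" ([row, column] in pixels: a listed point, or the origin of a listed thing).
The state is a dict: "time_s": time; "qpos": joint angles; "joint_velocities": joint speeds; "effort": joint torques, N m; "tool_pos": TCP position; "tool_rot": TCP orientation; "force": force on the tool from outside, world axes, zero at the start; "wrist_torque": the same for the moment, N m; "grip_width": finger opening in m.
Only numpy, scipy, OpenCV 4.12 (cv2) and the standard library are available. Lean on these libraries where they do the work, as an engineer would, in place of code of your own. Each camera call takes 0.05 s, during which the arm holds its last target. There are 200 camera calls.

## Working session

There is one attempt and no reset: what is moved stays moved. The work goes in short steps, Python scripts to look and compute and a tool call to move; the robot and the scene stay as the last step left them, time stands still between calls to the robot, and variables do not carry over. Pictures are saved under pics/ and viewed, about 12 in all and at most 16, crops included, and the job is handed in when it is done.

Besides the shell and the picture viewer there is one more tool, called after "Call:" as a command line: name --pt "numbers of a row" for each row, then --argument value for the rest. jog_arm: Moves the arm, as the interface text tells. Its arguments: {"type":"object","properties":{"rows":{"type":"array"},"grip_force":{"type":"number"}},"required":["rows"]}

```bash
mkdir -p pics
cat > h.py <<'E'
import numpy as np, cv2
from cell import status, cams, env, outline_of, landmark_of
def K(p):
    f=192/np.tan(np.radians(p['vfov'])/2); return f,p['cx'],p['cy'],p['k1']
def Rot(p):
    a=np.array(p['attitude'],float)
    if a.shape==(3,3): return a
    if a.shape==(3,):
        r,q,y=np.radians(a)
        from scipy.spatial.transform import Rotation as R
        return R.from_euler('xyz',[r,q,y]).as_matrix()
    raise Exception(a)
def rays(p,uv):
    f,cx,cy,k=K(p); uv=np.asarray(uv,float).reshape(-1,2)
    d=(uv-[cx,cy])/f; s=d.copy()
    for _ in range(20): s=d/(1+k*(s**2).sum(1,keepdims=True))
    return np.c_[s[:,0],-s[:,1],-np.ones(len(s))]@Rot(p).T
def onplane(p,uv,z):
    r=rays(p,uv); e=np.array(p['eye']); return e+r*((z-e[2])/r[:,2])[:,None]
def cloud(p,depth,mask):
    v,u=np.nonzero(mask&(depth>0)); return np.array(p['eye'])+rays(p,np.c_[u,v])*depth[v,u][:,None]
E
python3 - <<'E'
from h import *
print(status.get_obs())
ims=[]
for c in ['top','scene']:
    im,d=cams.read_camera(c); p=cams.camera_params(c); print(c,p); cv2.imwrite(f'pics/{c}0.png',im[:,:,::-1])
    for n in ['tin','cap','jar','bottle','caddy','tub','mat','pot','sponge','can']:
        o=outline_of(c,n)
        for x in o[:2]:
            P=cloud(p,d,x['pixels'])
            if len(P)==0: print(n,'nodepth',x['box']);continue
            zt=np.percentile(P[:,2],95); T=P[P[:,2]>zt-.008]
            print(n,round(x['conf'],2),np.round(x['box']),'ztop',zt.round(3),'topmid',((T.min(0)+T.max(0))/2).round(3)[:2],'ext',np.ptp(T,axis=0).round(3)[:2])
E
```

```text
{'time_s': 0.0, 'qpos': array([65.37904718, 18.43888296, -4.01544823, 83.17447738,  1.29523403,
       78.5397488 , -3.26128712]), 'joint_velocities': array([-0.0211124 ,  0.04830519, -0.04457704,  0.15074245,  0.03644313,
       -0.06106457,  0.04536905]), 'effort': array([-6.98691438e-04, -4.91292787e+01, -4.04252177e-01, -3.12521267e+01,
       -6.40344224e-02,  4.39421413e-02,  1.56615042e-04]), 'tool_pos': array([ 0.27898591, -0.58686051,  0.40366689]), 'tool_rot': array([ 1.79994058e+02,  1.07855163e-01, -6.45706320e+01]), 'force': array([-0.35899252,  0.4095935 , -0.49869612]), 'wrist_torque': array([0.0175356 , 0.01790822, 0.02776826]), 'grip_width': 0.08718723185846532}
top {'vfov': 54.02989048321963, 'cx': 252.54786292288054, 'cy': 191.3192564704703, 'k1': -0.023447604950858417, 'eye': array([0.4080182 , 0.02087619, 0.98811277]), 'attitude': array([  3.86574147,  -1.04928786, -91.32329719])}
tin 0.75 [ 98. 153. 136. 183.] ztop 0.087 topmid [0.534 0.342] ext [0.066 0.064]
cap 0.5 [380. 146. 399. 160.] ztop 0.023 topmid [ 0.563 -0.356] ext [0.032 0.036]
cap 0.32 [ 84. 194. 12
[... 1401 characters left out ...]
pmid [ 0.565 -0.357] ext [0.037 0.035]
jar 0.87 [118. 180. 148. 211.] ztop 0.095 topmid [ 0.401 -0.364] ext [0.053 0.047]
bottle 0.62 [350. 140. 373. 181.] ztop 0.164 topmid [0.439 0.359] ext [0.021 0.025]
caddy 0.59 [254. 152. 309. 207.] ztop 0.106 topmid [0.446 0.082] ext [0.12 0.12]
tub 0.94 [193. 185. 227. 226.] ztop 0.086 topmid [ 0.491 -0.139] ext [0.1   0.096]
mat 0.62 [177. 172. 335. 275.] ztop 0.011 topmid [ 0.525 -0.02 ] ext [0.312 0.434]
pot 0.95 [128. 160. 151. 176.] ztop 0.057 topmid [ 0.271 -0.349] ext [0.053 0.05 ]
sponge 0.96 [313. 124. 352. 151.] ztop 0.038 topmid [0.285 0.316] ext [0.08  0.109]
can 0.87 [381. 210. 415. 247.] ztop 0.115 topmid [0.693 0.348] ext [0.06  0.058]
```

Run:
```python
from h import *
im=cv2.imread('pics/top0.png'); a=cv2.resize(im[100:250,165:350],None,fx=4.3,fy=4,interpolation=cv2.INTER_CUBIC)
cv2.imwrite('pics/a.png',a)
im=cv2.imread('pics/scene0.png'); cv2.imwrite('pics/b.png',cv2.resize(im[110:290,100:430],None,fx=2.4,fy=2.4,interpolation=cv2.INTER_CUBIC))
im,d=cams.read_camera('top');p=cams.camera_params('top')
for n,z in [('caddy',.102),('mat',.007),('tub',.082)]:
    m=outline_of('top',n)[0]['pixels']; P=cloud(p,d,m); 
    if n!='mat': P=P[P[:,2]>P[:,2].max()-.02 if n=='tub' else P[:,2]>.09]
    print(n,cv2.minAreaRect(P[:,:2].astype(np.float32)), np.percentile(P[:,2],[5,50,95]))
    if n=='mat':
        cs,_=cv2.findContours(m.astype(np.uint8),0,1); c=max(cs,key=cv2.contourArea)[:,0]
        print(cv2.minAreaRect(onplane(p,c,.007)[:,:2].astype(np.float32)))
```

```text
caddy ((0.4475802183151245, 0.08456549048423767), (0.11586389690637589, 0.10995614528656006), 7.552007675170898) [0.09922076 0.10238686 0.1051146 ]
mat ((0.5195789337158203, -0.01970137655735016), (0.273878812789917, 0.40487533807754517), 10.081951141357422) [0.00460063 0.00756394 0.01056693]
((0.5192692279815674, -0.01949259638786316), (0.2728883624076843, 0.4034479558467865), 9.815925598144531)
tub ((0.4911526143550873, -0.13587963581085205), (0.09561840444803238, 0.09780627489089966), 88.42438507080078) [0.08013546 0.08270466 0.08518764]
```

View pics/a.png

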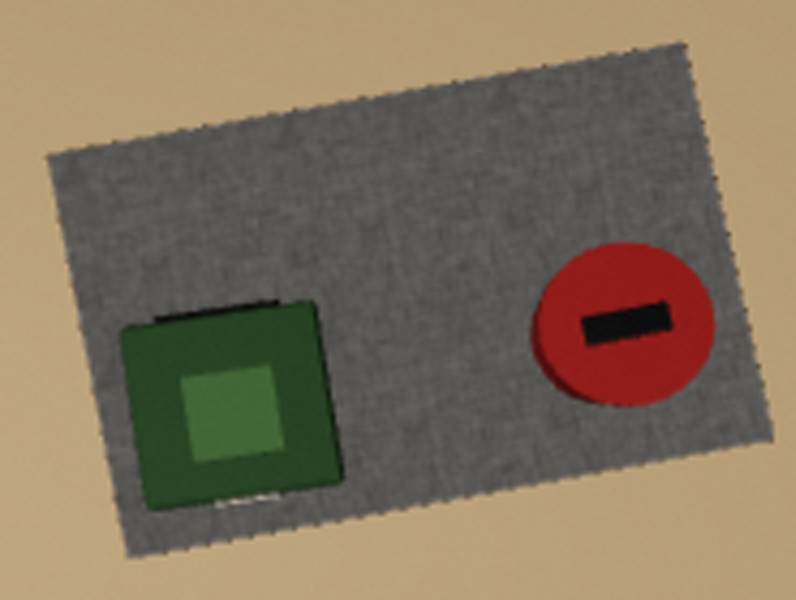

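View pics/b.png

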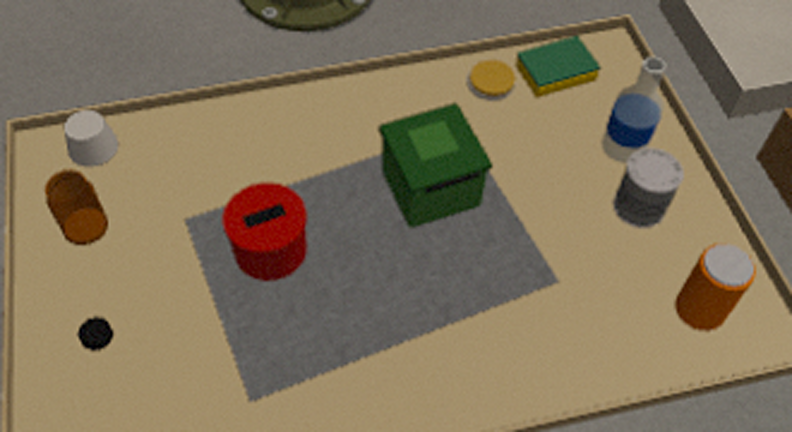

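```bash
cat >> h.py <<'E'
from scipy.spatial.transform import Rotation as R
def go(x,y,z,yaw):
    "shift (tool axes, before turning) and turn about tool z to bring grasp point there"
    s=status.get_obs(); M=R.from_euler('xyz',s['tool_rot'],degrees=True).as_matrix()
    g=s['tool_pos']+.164*M[:,2]; t=np.array([x,y,z+.164])
    d=(yaw-s['tool_rot'][2]+180)%360-180
    fut=R.from_euler('xyz',[180,0,yaw],degrees=True).as_matrix()
    print('t',s['time_s'],'grasp',g.round(4),'rot',s['tool_rot'].round(2),'F',s['force'].round(1),'w',round(s['grip_width'],4))
    print('shift before turn',(M.T@(t-s['tool_pos'])).round(4),'after turn',(fut.T@(t-s['tool_pos'])).round(4),'turn z',round(-d,1))
E
python3 - <<'E'
from h import *
res={}
for c in ['top','scene']:
    im,d=cams.read_camera(c);p=cams.camera_params(c)
    hsv=cv2.cvtColor(im,cv2.COLOR_RGB2HSV).astype(int)
    m=outline_of(c,'tub')[0]; b=np.round(m['box']).astype(int)
    box=np.zeros((384,512),bool); box[b[1]:b[3]+1,b[0]:b[2]+1]=1
    red=box&(hsv[:,:,1]>150)&((hsv[:,:,0]<8)|(hsv[:,:,0]>172))&(hsv[:,:,2]>60)
    cs,_=cv2.findContours(red.astype(np.uint8),cv2.RETR_CCOMP,cv2.CHAIN_APPROX_NONE)
    ins=[k for k in cs]; ins.sort(key=cv2.contourArea)
    fill=np.zeros((384,512),np.uint8); cv2.drawContours(fill,[cv2.convexHull(ins[-1])],-1,1,-1)
    er=cv2.erode(fill,np.ones((7,7)))
    slot=(er>0)&(im[:,:,0]<70); 
    v,u=np.nonzero(slot); P=onplane(p,np.c_[u,v],.082)[:,:2]
    w,V=np.linalg.eigh(np.cov(P.T)); a=V[:,1]; 
    print(c,'slot n',len(u),'c',P.mean(0).round(4),'sd',np.sqrt(w),'yaw',np.degrees(np.arctan2(-a[0]*np.sign(a[1]),abs(a[1]))).round(1))
    m=outline_of(c,'caddy')[0]['pixels']; g=cv2.dilate(m.astype(np.uint8),np.ones((5,5)))>0
    g&=(hsv[:,:,0]>40)&(hsv[:,:,0]<85)&(hsv[:,:,1]>80)
    P=cloud(p,d,g); v,u=np.nonzero(g&(d>0)); k=P[:,2]>.094; 
    Q=onplane(p,np.c_[u,v][k],.102)[:,:2]
    print('caddy',cv2.minAreaRect(Q.astype(np.float32)))
    br=g&(im[:,:,1]>85); v,u=np.nonzero(br)
    if len(u)>20: print(' patch',len(u),cv2.minAreaRect(onplane(p,np.c_[u,v],.102)[:,:2].astype(np.float32)))
    for n in ['caddy','tub']:
        l=landmark_of(c,n)
        if l: r,cc=l[0]['position']; print(n,'lm',onplane(p,[[cc,r]],.007).round(4),l[0]['conf'])
go(.534,.342,.225,-78.5)
E
```

```text
top slot n 151 c [ 0.4924 -0.1379] sd [0.00520983 0.0144192 ] yaw 10.8
caddy ((0.44808483123779297, 0.08442120254039764), (0.1098444014787674, 0.1086491048336029), 7.638147830963135)
 patch 450 ((0.44215983152389526, 0.08369674533605576), (0.049895029515028, 0.04959278926253319), 7.8464155197143555)
caddy lm [[0.4427 0.0892 0.007 ]] 0.7
tub lm [[ 0.4945 -0.1397  0.007 ]] 0.59
scene slot n 86 c [ 0.4944 -0.1403] sd [0.01166653 0.01801985] yaw 52.8
caddy ((0.4512121081352234, 0.0807197093963623), (0.11346830427646637, 0.11010678857564926), 7.614017009735107)
 patch 216 ((0.438739150762558, 0.08329153060913086), (0.04949944466352463, 0.04920629411935806), 6.599766731262207)
caddy lm [[0.4439 0.0761 0.007 ]] 0.91
tub lm [[ 0.4827 -0.1415  0.007 ]] 0.84
t 1.8 grasp [ 0.2791 -0.5871  0.2408] rot [180.    -0.   -64.57] F [ 0.2  0.4 -0.1] w 0.0874
shift before turn [-0.7296 -0.6291  0.0157] after turn [-0.8596 -0.435   0.0158] turn z 13.9
```

Call:
jog_arm --pt "0 0 0 0 0 0 7" --pt "0 0 0 0 0 0 6.9" --pt "0 -0.0332 -0.0208 0 0 0 0" --pt "0 -0.0332 -0.0208 0 0 0 0" --pt "0 -0.0332 -0.0208 0 0 0 0" --pt "0 -0.0332 -0.0208 0 0 0 0" --pt "0 -0.0332 -0.0208 0 0 0 0" --pt "0 -0.0332 -0.0208 0 0 0 0" --pt "0 -0.0332 -0.0208 0 0 0 0" --pt "0 -0.0332 -0.0208 0 0 0 0" --grip_force 10

```text
time_s: 2.63
tool_pos: [0.3893, -0.2916, 0.405]
tool_rot: [-180.0, -0.1, -78.5]
force: [1.5, -0.7, -0.2]
grip_width: 0.0868
```

Call:
jog_arm --pt "0 -0.0332 -0.0208 0 0 0 0" --pt "0 -0.0332 -0.0208 0 0 0 0" --pt "0 -0.0332 -0.0208 0 0 0 0" --pt "0 -0.0332 -0.0208 0 0 0 0" --pt "0 -0.0332 -0.0208 0 0 0 0" --pt "0 -0.0332 -0.0208 0 0 0 0" --pt "0 -0.0332 -0.0208 0 0 0 0" --pt "0 -0.0332 -0.0208 0 0 0 0"

```text
time_s: 3.3
tool_pos: [0.4992, 0.0019, 0.4052]
tool_rot: [-179.9, -0.1, -78.5]
force: [0.2, -0.0, -0.6]
grip_width: 0.0869
```

Call:
jog_arm --pt "0 -0.0365 -0.0113 0 0 0 0" --pt "0 -0.0365 -0.0113 0 0 0 0" --pt "0 -0.0365 -0.0113 0 0 0 0" --pt "0 -0.0365 -0.0113 0 0 0 0" --pt "0 -0.0365 -0.0113 0 0 0 0" --pt "0 -0.0365 -0.0113 0 0 0 0" --pt "0 -0.0365 -0.0113 0 0 0 0" --pt "0 -0.0365 -0.0113 0 0 0 0" --pt "0 -0.0365 -0.0113 0 0 0 0" --pt "0 0 0 0 0 0 0" --pt "0 0 0 0 0 0 0"

```text
time_s: 4.22
tool_pos: [0.5317, 0.3452, 0.4042]
tool_rot: [179.9, 0.1, -78.1]
force: [0.3, -0.5, -0.4]
grip_width: 0.0869
```

Run:
```python
from h import *
go(.534,.342,.066,-78.5)
im,d=cams.read_camera('wrist');p=cams.camera_params('wrist');cv2.imwrite('pics/w1.png',im[:,:,::-1])
o=outline_of('wrist','tin')
for x in o[:2]:
    P=cloud(p,d,x['pixels']); T=P[abs(P[:,2]-.084)<.008]; print(x['conf'],x['box'],len(T),((T.min(0)+T.max(0))/2).round(4) if len(T) else '')
```

```text
t 4.2167 grasp [0.5314 0.3454 0.2402] rot [ 1.7991e+02  1.1000e-01 -7.8150e+01] F [ 0.3 -0.5 -0.4] w 0.0869
shift before turn [ 0.0039 -0.0019  0.1742] after turn [ 0.0036 -0.0016  0.1742] turn z 0.4
0.7 [226.9, 137.2, 296.0, 211.4] 3839 [0.5349 0.3366 0.0827]
```

View pics/w1.png

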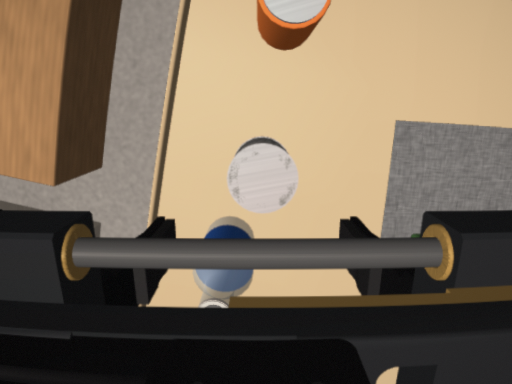

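Run:
```python
from h import *
im,d=cams.read_camera('wrist');p=cams.camera_params('wrist')
P=cloud(p,d,np.ones((384,512),bool))
for x in np.arange(.46,.66,.04):
    r=[]
    for y in np.arange(.40,.56,.02):
        k=(abs(P[:,0]-x)<.02)&(abs(P[:,1]-y)<.01); r.append(P[k,2].max().round(3) if k.any() else None)
    print(x.round(2),r)
```

```text
0.46 [np.float64(0.005), np.float64(0.005), np.float64(0.005), np.float64(0.026), np.float64(0.001), np.float64(0.001), np.float64(0.001), np.float64(0.001), np.float64(0.001)]
0.5 [np.float64(0.005), np.float64(0.005), np.float64(0.005), np.float64(0.025), np.float64(0.002), np.float64(0.002), np.float64(0.101), np.float64(0.101), np.float64(0.101)]
0.54 [np.float64(0.337), np.float64(0.31), np.float64(0.005), np.float64(0.026), np.float64(0.001), np.float64(0.001), np.float64(0.101), np.float64(0.101), np.float64(0.101)]
0.58 [np.float64(0.315), np.float64(0.005), np.float64(0.005), np.float64(0.026), np.float64(0.001), np.float64(0.001), np.float64(0.101), np.float64(0.101), np.float64(0.102)]
0.62 [np.float64(0.005), np.float64(0.005), np.float64(0.005), np.float64(0.026), np.float64(0.002), np.float64(0.001), np.float64(0.101), np.float64(0.101), np.float64(0.101)]
```

Call:
jog_arm --pt "0 0.005 -0.002 0.02 0 0 0.4" --pt "0 0 0 0.04 0 0 0" --pt "0 0 0 0.04 0 0 0" --pt "0 0 0 0.04 0 0 0" --pt "0 0 0 0.02 0 0 0" --pt "0 0 0 0.014 0 0 0" --pt "0 0 0 0 0 0 0" --pt "0 0 0 0 0 0 0"

```text
time_s: 5.03
tool_pos: [0.5367, 0.3368, 0.2314]
tool_rot: [-180.0, -0.0, -79.0]
force: [-0.2, -0.4, 0.1]
grip_width: 0.0872
```

Call:
jog_arm --pt "1 0 0 0 0 0 0" --pt "1 0 0 0 0 0 0" --pt "1 0 0 0 0 0 0" --pt "1 0 0 0 0 0 0" --pt "1 0 0 0 0 0 0" --pt "1 0 0 0 0 0 0" --pt "1 0 0 0 0 0 0" --pt "1 0 0 0 0 0 0" --grip_force 12

```text
time_s: 5.7
tool_pos: [0.5362, 0.3382, 0.2319]
tool_rot: [-179.9, 0.0, -78.9]
force: [-0.1, 0.8, 6.3]
grip_width: 0.0658
```

Run:
```python
from h import *
go(.469,-.0268,.225,11.5)
```

```text
t 5.7 grasp [0.5365 0.3383 0.0679] rot [-1.799e+02  3.000e-02 -7.886e+01] F [-0.1  0.8  6.3] w 0.0658
shift before turn [ 0.345   0.1362 -0.1575] after turn [-0.1386  0.3442 -0.1571] turn z -90.4
```

Call:
jog_arm --pt "1 0 0 -0.02 0 0 0" --pt "1 0 0 -0.035 0 0 0" --pt "1 0 0 -0.035 0 0 0" --pt "1 0 0 -0.035 0 0 0" --pt "1 0 0 -0.032 0 0 0" --pt "1 0.0173 0.0068 0 0 0 0" --pt "1 0.0345 0.0136 0 0 0 0" --pt "1 0.0345 0.0136 0 0 0 0" --pt "1 0.0345 0.0136 0 0 0 0" --pt "1 0.0345 0.0136 0 0 0 0" --pt "1 0.0345 0.0136 0 0 0 0" --pt "1 0.0345 0.0136 0 0 0 0"

```text
time_s: 6.7
tool_pos: [0.4916, 0.0987, 0.3874]
tool_rot: [180.0, -0.0, -78.9]
force: [0.0, -0.3, -1.2]
grip_width: 0.0657
```

Call:
jog_arm --pt "1 0.0345 0.0136 0 0 0 0" --pt "1 0.0345 0.0136 0 0 0 0" --pt "1 0.0345 0.0136 0 0 0 0" --pt "1 0.0173 0.0068 0 0 0 0" --pt "1 0 0 0 0 0 -7" --pt "1 0 0 0 0 0 -7" --pt "1 0 0 0 0 0 -7" --pt "1 0 0 0 0 0 -7" --pt "1 0 0 0 0 0 -7" --pt "1 0 0 0 0 0 -7" --pt "1 0 0 0 0 0 -7"

```text
time_s: 7.62
tool_pos: [0.4688, -0.0272, 0.3873]
tool_rot: [180.0, 0.0, -29.5]
force: [0.0, 0.7, -0.9]
grip_width: 0.0656
```

Call:
jog_arm --pt "1 0 0 0 0 0 -7" --pt "1 0 0 0 0 0 -7" --pt "1 0 0 0 0 0 -7" --pt "1 0 0 0 0 0 -7" --pt "1 0 0 0 0 0 -7" --pt "1 0 0 0 0 0 -6.4" --pt "1 0 0 0 0 0 0" --pt "1 0 0 0 0 0 0"

```text
time_s: 8.28
tool_pos: [0.4689, -0.0272, 0.3874]
tool_rot: [-180.0, 0.0, 11.4]
force: [-0.5, -0.2, -2.0]
grip_width: 0.0656
```

Run:
```python
from h import *
go(.469,-.0268,.073,11.5)
im,d=cams.read_camera('scene');cv2.imwrite('pics/s1.png',cv2.resize(im[60:290,110:430,::-1],None,fx=2.3,fy=2.3))
```

```text
t 8.2833 grasp [ 0.4688 -0.0272  0.2234] rot [-1.800e+02  4.000e-02  1.136e+01] F [-0.5 -0.2 -2. ] w 0.0656
shift before turn [ 0.0002 -0.0003  0.1504] after turn [ 1.000e-04 -4.000e-04  1.504e-01] turn z -0.1
```

View pics/s1.png

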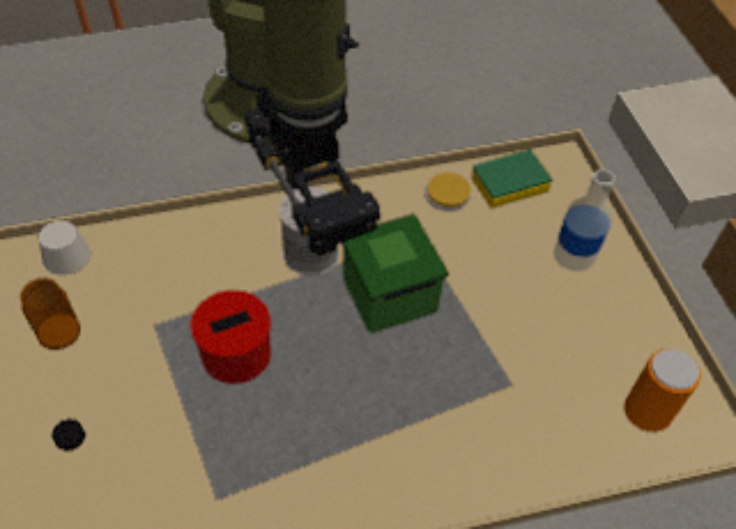

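Call:
jog_arm --pt "1 0 0 0.03 0 0 0" --pt "1 0 0 0.04 0 0 0" --pt "1 0 0 0.04 0 0 0" --pt "1 0 0 0.025 0 0 0" --pt "1 0 0 0.01 0 0 0" --pt "1 0 0 0.003 0 0 0" --pt "1 0 0 0.002 0 0 0" --pt "1 0 0 0 0 0 0" --pt "1 0 0 0 0 0 0"

```text
time_s: 9.08
tool_pos: [0.4701, -0.0273, 0.2395]
tool_rot: [179.9, -0.2, 11.5]
force: [-0.3, 0.3, -1.4]
grip_width: 0.0657
```

Call:
jog_arm --pt "1 0 0 0.001 0 0 0" --pt "1 0 0 0.001 0 0 0" --pt "1 0 0 0.001 0 0 0" --pt "1 0 0 0 0 0 0"

```text
time_s: 9.42
tool_pos: [0.4692, -0.0273, 0.235]
tool_rot: [180.0, -0.0, 11.5]
force: [0.2, -0.2, -0.1]
grip_width: 0.0659
```

Call:
jog_arm --pt "1 0 0 0.0007 0 0 0" --pt "1 0 0 0 0 0 0" --pt "0 0 0 0 0 0 0" --pt "0 0 0 0 0 0 0" --pt "0 0 0 0 0 0 0" --pt "0 0 0 0 0 0 0" --pt "0 0 0 0 0 0 0"

```text
time_s: 10.0
tool_pos: [0.4691, -0.0272, 0.2339]
tool_rot: [-180.0, 0.0, 11.5]
force: [-0.4, 0.5, -0.2]
grip_width: 0.0853
```

Call:
jog_arm --pt "0 0 0 -0.02 0 0 0" --pt "0 0 0 -0.04 0 0 0" --pt "0 0 0 -0.04 0 0 0" --pt "0 0 0 -0.04 0 0 0"

```text
time_s: 10.33
tool_pos: [0.4686, -0.027, 0.3753]
tool_rot: [-180.0, 0.1, 11.5]
force: [1.7, -0.6, 0.2]
grip_width: 0.0869
```

Run:
```python
from h import *
go(.564,-.3565,.15,11.5)
```

```text
t 10.3333 grasp [ 0.4685 -0.027   0.2113] rot [-1.7997e+02  5.0000e-02  1.1550e+01] F [ 1.7 -0.6  0.2] w 0.0869
shift before turn [0.0275 0.3419 0.0611] after turn [0.0278 0.3419 0.0613] turn z 0.0
```

Call:
jog_arm --pt "0 0.0031 0.038 0 0 0 0" --pt "0 0.0031 0.038 0 0 0 0" --pt "0 0.0031 0.038 0 0 0 0" --pt "0 0.0031 0.038 0 0 0 0" --pt "0 0.0031 0.038 0 0 0 0" --pt "0 0.0031 0.038 0 0 0 0" --pt "0 0.0031 0.038 0.01 0 0 0" --pt "0 0.0031 0.038 0.02 0 0 0" --pt "0 0.0031 0.038 0.03 0 0 0" --pt "0 0 0 0 0 0 0" --pt "0 0 0 0 0 0 0"

```text
time_s: 11.25
tool_pos: [0.5617, -0.3528, 0.3149]
tool_rot: [-179.8, 0.3, 11.3]
force: [-1.1, 0.5, 0.3]
grip_width: 0.0871
```

```bash
cat >> h.py <<'E'
def top(c,n,zt,tol=.007):
    im,d=cams.read_camera(c);p=cams.camera_params(c)
    for x in outline_of(c,n)[:2]:
        P=cloud(p,d,x['pixels']); T=P[abs(P[:,2]-zt)<tol]
        if len(T): q=cv2.minEnclosingCircle(T[:,:2].astype(np.float32)); print(c,n,round(x['conf'],2),len(T),'mid',((T.min(0)+T.max(0))/2).round(4),'ext',np.ptp(T,axis=0).round(4)[:2],'circ',np.round(q[0],4),round(q[1],4))
    return im
E
python3 - <<'E'
from h import *
go(.564,-.3565,.024,11.5)
top('wrist','cap',.02); top('top','tin',.087); top('scene','tin',.087);top('top','tub',.082); top('top','caddy',.102)
E
```

```text
t 11.25 grasp [ 0.5608 -0.3523  0.1509] rot [-179.75    0.26   11.29] F [-1.1  0.5  0.3] w 0.0871
shift before turn [0.0021 0.0046 0.1268] after turn [0.0015 0.004  0.1269] turn z -0.2
wrist cap 0.84 1415 mid [ 0.5642 -0.3569  0.018 ] ext [0.0359 0.0374] circ [ 0.5644 -0.3569] 0.019
top tin 0.95 567 mid [ 0.4688 -0.0283  0.0876] ext [0.0629 0.0652] circ [ 0.4707 -0.0289] 0.0335
scene tin 0.6 351 mid [ 0.4705 -0.0322  0.0868] ext [0.0662 0.0644] circ [ 0.4701 -0.0304] 0.0341
top tub 0.63 1330 mid [ 0.4911 -0.137   0.0822] ext [0.0979 0.0983] circ [ 0.4916 -0.1374] 0.0501
top caddy 0.93 2190 mid [0.4473 0.0843 0.1016] ext [0.1218 0.1193] circ [0.4467 0.0843] 0.0754
```

Call:
jog_arm --pt "0 0.002 0.0046 0.02 0 0 0" --pt "0 0 0 0.035 0 0 0" --pt "0 0 0 0.035 0 0 0" --pt "0 0 0 0.02 0 0 0" --pt "0 0 0 0.01 0 0 0" --pt "0 0 0 0.005 0 0 0" --pt "0 0 0 0 0 0 0" --pt "0 0 0 0 0 0 0" --pt "0 0 0 0 0 0 0"

```text
time_s: 12.5
tool_pos: [0.5667, -0.3549, 0.1961]
tool_rot: [179.9, -0.1, 11.5]
force: [0.4, -0.5, -0.2]
grip_width: 0.0867
```

Run:
```python
from h import *
go(.5643,-.3568,.0245,11.5)
```

```text
t 12.5 grasp [ 0.5672 -0.3553  0.0321] rot [ 1.7986e+02 -1.4000e-01  1.1530e+01] F [ 0.4 -0.5 -0.2] w 0.0867
shift before turn [-0.0028  0.0013  0.0076] after turn [-0.0027  0.0013  0.0076] turn z 0.0
```

Call:
jog_arm --pt "0 -0.002 0.001 0 0 0 0" --pt "0 0 0 0 0 0 0" --pt "0 0 0 0 0 0 0" --pt "0 0 0 0 0 0 0"

```text
time_s: 12.83
tool_pos: [0.5641, -0.3561, 0.1944]
tool_rot: [180.0, -0.0, 11.5]
force: [1.1, -0.7, 0.1]
grip_width: 0.0872
```

Run:
```python
from h import *
go(.5643,-.3568,.0245,11.5)
```

```text
t 12.8333 grasp [ 0.5642 -0.3562  0.0304] rot [ 1.7996e+02 -2.0000e-02  1.1510e+01] F [ 1.1 -0.7  0.1] w 0.0872
shift before turn [0.0001 0.0007 0.0059] after turn [0.0001 0.0007 0.0059] turn z 0.0
```

Lower 5 mm more and grip.

Call:
jog_arm --pt "0 0 0 0.003 0 0 0" --pt "0 0 0 0.002 0 0 0" --pt "0 0 0 0 0 0 0" --pt "0 0 0 0 0 0 0" --grip_force 8

```text
time_s: 13.17
tool_pos: [0.564, -0.3558, 0.1885]
tool_rot: [-180.0, 0.0, 11.5]
force: [0.4, 0.3, 0.9]
grip_width: 0.0874
```

Call:
jog_arm --pt "1 0 0 0 0 0 0" --pt "1 0 0 0 0 0 0" --pt "1 0 0 0 0 0 0" --pt "1 0 0 0 0 0 0" --pt "1 0 0 0 0 0 0" --pt "1 0 0 0 0 0 0" --pt "1 0 0 0 0 0 0" --pt "1 0 0 0 0 0 0" --pt "1 0 0 0 0 0 0"

```text
time_s: 13.92
tool_pos: [0.5641, -0.3559, 0.189]
tool_rot: [180.0, 0.0, 11.5]
force: [-0.2, -0.7, 0.2]
grip_width: 0.0376
```

Run:
```python
from h import *
go(.4695,-.0282,.2,11.5)
```

```text
t 13.9167 grasp [ 0.5641 -0.3559  0.025 ] rot [180.     0.    11.53] F [-0.2 -0.7  0.2] w 0.0376
shift before turn [-0.0272 -0.34   -0.1751] after turn [-0.0273 -0.3399 -0.175 ] turn z 0.0
```

Call:
jog_arm --pt "1 0 0 -0.02 0 0 0" --pt "1 0 0 -0.04 0 0 0" --pt "1 0 0 -0.04 0 0 0" --pt "1 0 0 -0.04 0 0 0" --pt "1 0 0 -0.035 0 0 0" --pt "1 -0.0016 -0.02 0 0 0 0" --pt "1 -0.0032 -0.04 0 0 0 0" --pt "1 -0.0032 -0.04 0 0 0 0" --pt "1 -0.0032 -0.04 0 0 0 0" --pt "1 -0.0032 -0.04 0 0 0 0" --pt "1 -0.0032 -0.04 0 0 0 0" --pt "1 -0.0032 -0.04 0 0 0 0"

```text
time_s: 14.92
tool_pos: [0.4908, -0.1034, 0.364]
tool_rot: [180.0, -0.0, 11.5]
force: [1.6, -0.1, -0.2]
grip_width: 0.0377
```

Call:
jog_arm --pt "1 -0.0032 -0.04 0 0 0 0" --pt "1 -0.0032 -0.03 0 0 0 0" --pt "1 0 -0.01 0 0 0 0" --pt "1 0 0 0.03 0 0 0" --pt "1 0 0 0.03 0 0 0" --pt "1 0 0 0 0 0 0" --pt "1 0 0 0 0 0 0" --pt "1 0 0 0 0 0 0" --pt "1 0 0 0 0 0 0"

```text
time_s: 15.67
tool_pos: [0.4704, -0.0285, 0.3057]
tool_rot: [179.9, -0.2, 11.5]
force: [0.9, 0.9, 0.0]
grip_width: 0.0379
```

Run:
```python
from h import *
go(.4695,-.0282,.11,11.5)
im=top('wrist','cap',.13,.02); cv2.imwrite('pics/w2.png',im[:,:,::-1]); top('wrist','tin',.087)
```

```text
t 15.6667 grasp [ 0.4709 -0.0286  0.1417] rot [ 1.7994e+02 -1.6000e-01  1.1480e+01] F [0.9 0.9 0. ] w 0.0379
shift before turn [-0.0009 -0.0006  0.0317] after turn [-0.0009 -0.0005  0.0317] turn z -0.0
wrist cap 0.95 2326 mid [ 0.4691 -0.0311  0.1288] ext [0.0342 0.0378] circ [ 0.4705 -0.0312] 0.0191
wrist tin 0.79 4044 mid [ 0.4684 -0.0202  0.0843] ext [0.0656 0.0453] circ [ 0.4687 -0.0302] 0.0334
```

View pics/w2.png

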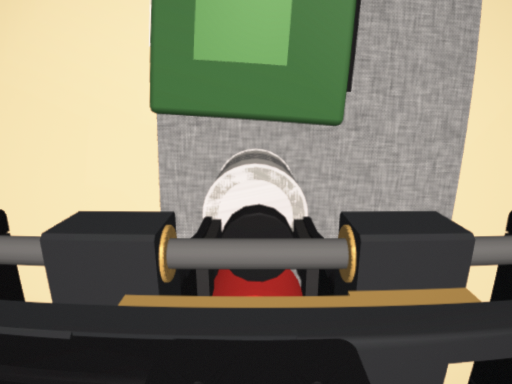

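Call:
jog_arm --pt "1 -0.001 0 0.015 0 0 0" --pt "1 0 0 0.01 0 0 0" --pt "1 0 0 0.004 0 0 0" --pt "1 0 0 0.002 0 0 0" --pt "1 0 0 0 0 0 0" --pt "1 0 0 0 0 0 0" --pt "1 0 0 0 0 0 0"

```text
time_s: 16.45
tool_pos: [0.4688, -0.0284, 0.2734]
tool_rot: [180.0, -0.0, 11.5]
force: [0.0, -1.2, -0.0]
grip_width: 0.0379
```

Call:
jog_arm --pt "1 0 0 0.0007 0 0 0" --pt "1 0 0 0.0006 0 0 0" --pt "1 0 0 0 0 0 0" --pt "1 0 0 0 0 0 0"

```text
time_s: 16.78
tool_pos: [0.4687, -0.0284, 0.2719]
tool_rot: [180.0, -0.0, 11.5]
force: [0.5, 0.8, 0.6]
grip_width: 0.0377
```

Call:
jog_arm --pt "0.45 0 0 0 0 0 0" --pt "0.45 0 0 0 0 0 0" --pt "0.3 0 0 0 0 0 0" --pt "0.2 0 0 0 0 0 0" --pt "0 0 0 0 0 0 0" --pt "0 0 0 -0.02 0 0 0" --pt "0 0 0 -0.04 0 0 0" --pt "0 0 0 -0.04 0 0 0" --pt "0 0 0 -0.04 0 0 0" --pt "0 0 0 -0.03 0 0 0" --pt "0 0 0 -0.02 0 0 0"

```text
time_s: 17.7
tool_pos: [0.4688, -0.0281, 0.4655]
tool_rot: [179.9, -0.3, 11.5]
force: [0.6, -0.2, -0.9]
grip_width: 0.0867
```

Run:
```python
from h import *
go(.437,.3605,.29,11.5)
im=top('scene','cap',.103);cv2.imwrite('pics/s2.png',cv2.resize(im[110:290,100:430,::-1],None,fx=2.4,fy=2.4))
top('scene','tin',.087);
```

```text
t 17.7 grasp [ 0.4695 -0.0283  0.3015] rot [179.87  -0.25  11.53] F [ 0.6 -0.2 -0.9] w 0.0867
shift before turn [ 0.0465 -0.3871  0.0108] after turn [ 0.0463 -0.3871  0.0115] turn z 0.0
scene tin 0.96 195 mid [ 0.4754 -0.0301  0.0865] ext [0.0578 0.0654] circ [ 0.4709 -0.0304] 0.0339
```

View pics/s2.png

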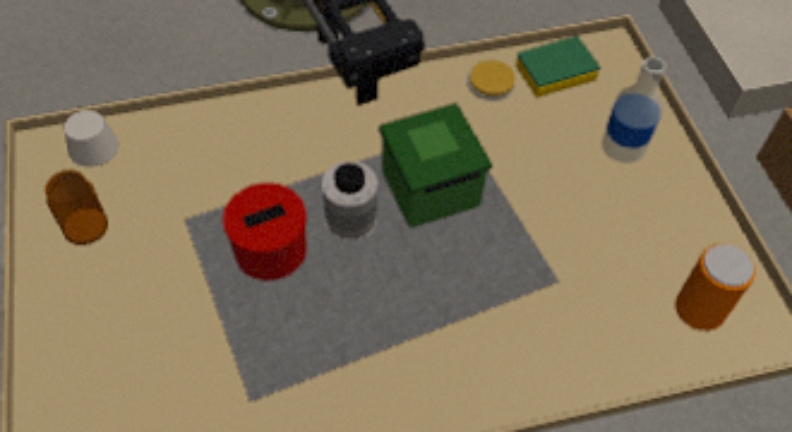

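Call:
jog_arm --pt "0 0.0023 -0.019 0 0 0 0" --pt "0 0.0047 -0.0387 0 0 0 0" --pt "0 0.0047 -0.0387 0 0 0 0" --pt "0 0.0047 -0.0387 0 0 0 0" --pt "0 0.0047 -0.0387 0 0 0 0" --pt "0 0.0047 -0.0387 0 0 0 0" --pt "0 0.0047 -0.0387 0 0 0 0" --pt "0 0.0047 -0.0387 0 0 0 0" --pt "0 0.0047 -0.0387 0 0 0 0" --pt "0 0.0047 -0.0387 0 0 0 0" --pt "0 0.0024 -0.02 0.01 0 0 0" --pt "0 0 0 0 0 0 0"

```text
time_s: 18.9
tool_pos: [0.4341, 0.3649, 0.4482]
tool_rot: [-179.8, 0.4, 12.0]
force: [-0.8, -0.7, -0.3]
grip_width: 0.0868
```

Call:
jog_arm --pt "0 0 0 0 0 0 0" --pt "0 0 0 0 0 0 0" --pt "0 0 0 0 0 0 0" --grip_force 8

```text
time_s: 19.15
tool_pos: [0.4379, 0.359, 0.451]
tool_rot: [179.9, 0.0, 11.4]
force: [-0.4, -0.2, 0.1]
grip_width: 0.0869
```

Run:
```python
from h import *
go(.437,.3605,.143,11.5)
im=top('wrist','bottle',.164,.008); cv2.imwrite('pics/w3.png',im[:,:,::-1])
```

```text
t 19.15 grasp [0.4378 0.3587 0.287 ] rot [1.7991e+02 4.0000e-02 1.1390e+01] F [-0.4 -0.2  0.1] w 0.0869
shift before turn [-0.0005 -0.0019  0.144 ] after turn [-0.0006 -0.0017  0.144 ] turn z -0.1
wrist bottle 0.97 847 mid [0.4353 0.3593 0.1608] ext [0.0277 0.0279] circ [0.4355 0.3593] 0.0141
```

View pics/w3.png

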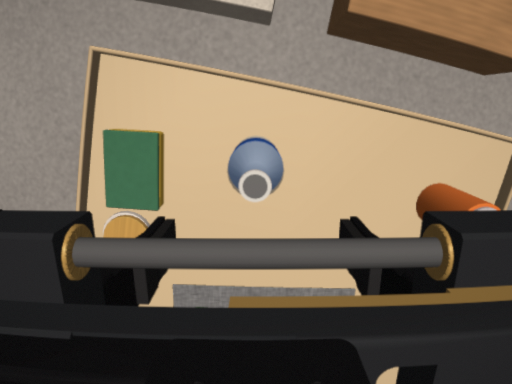

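Call:
jog_arm --pt "0 -0.0015 -0.0008 0.02 0 0 0" --pt "0 0 0 0.035 0 0 0" --pt "0 0 0 0.035 0 0 0" --pt "0 0 0 0.03 0 0 0" --pt "0 0 0 0.015 0 0 0" --pt "0 0 0 0.009 0 0 0" --pt "0 0 0 0 0 0 0" --pt "0 0 0 0 0 0 0" --pt "0 0 0 0 0 0 0"

```text
time_s: 20.0
tool_pos: [0.4361, 0.3613, 0.3093]
tool_rot: [-179.9, -0.2, 11.5]
force: [1.0, -0.5, 0.2]
grip_width: 0.087
```

Call:
jog_arm --pt "0.3 0 0 0 0 0 0" --pt "0.5 0 0 0 0 0 0" --pt "0.6 0 0 0 0 0 0" --pt "1 0 0 0 0 0 0" --pt "1 0 0 0 0 0 0" --pt "1 0 0 0 0 0 0" --pt "1 0 0 0 0 0 0" --pt "1 0 0 0 0 0 0" --pt "1 0 0 0 0 0 0" --pt "1 0 0 0 0 0 0" --pt "1 0 0 0 0 0 0"

```text
time_s: 20.92
tool_pos: [0.4355, 0.361, 0.3075]
tool_rot: [180.0, 0.0, 11.5]
force: [-0.2, 0.4, 0.8]
grip_width: 0.0264
```

Run:
```python
from h import *
go(.557,.0987,.293,11.5)
```

```text
t 20.9167 grasp [0.4355 0.3609 0.1435] rot [1.7999e+02 1.0000e-02 1.1530e+01] F [-0.2  0.4  0.8] w 0.0264
shift before turn [ 0.0666  0.2813 -0.1495] after turn [ 0.0668  0.2812 -0.1495] turn z 0.0
```

Call:
jog_arm --pt "1 0 0 -0.02 0 0 0" --pt "1 0 0 -0.035 0 0 0" --pt "1 0 0 -0.035 0 0 0" --pt "1 0 0 -0.035 0 0 0" --pt "1 0 0 -0.025 0 0 0" --pt "1 0.0035 0.015 0 0 0 0" --pt "1 0.007 0.03 0 0 0 0" --pt "1 0.007 0.03 0 0 0 0" --pt "1 0.007 0.03 0 0 0 0" --pt "1 0.007 0.03 0 0 0 0" --pt "1 0.007 0.03 0 0 0 0" --pt "1 0.007 0.03 0 0 0 0"

```text
time_s: 21.92
tool_pos: [0.5194, 0.1776, 0.4577]
tool_rot: [180.0, -0.0, 11.5]
force: [-0.3, 0.1, -0.6]
grip_width: 0.0267
```

Call:
jog_arm --pt "1 0.007 0.03 0 0 0 0" --pt "1 0.007 0.03 0 0 0 0" --pt "1 0.0056 0.0213 0 0 0 0" --pt "1 0.0015 0.005 0 0 0 0" --pt "1 0 0 0 0 0 0" --pt "1 0 0 0 0 0 0" --pt "1 0 0 0 0 0 0" --pt "1 0 0 0 0 0 0"

```text
time_s: 22.58
tool_pos: [0.5563, 0.1008, 0.4578]
tool_rot: [-180.0, -0.0, 11.7]
force: [0.1, -0.6, -0.8]
grip_width: 0.0266
```

Run:
```python
from h import *
go(.557,.0987,.149,11.5)
im,d=cams.read_camera('scene');cv2.imwrite('pics/s3.png',cv2.resize(im[60:290,110:430,::-1],None,fx=2.3,fy=2.3))
```

```text
t 22.5833 grasp [0.5563 0.1008 0.2938] rot [-1.7999e+02 -2.0000e-02  1.1720e+01] F [ 0.1 -0.6 -0.8] w 0.0266
shift before turn [0.0003 0.0022 0.1448] after turn [0.0003 0.0022 0.1448] turn z 0.2
```

View pics/s3.png

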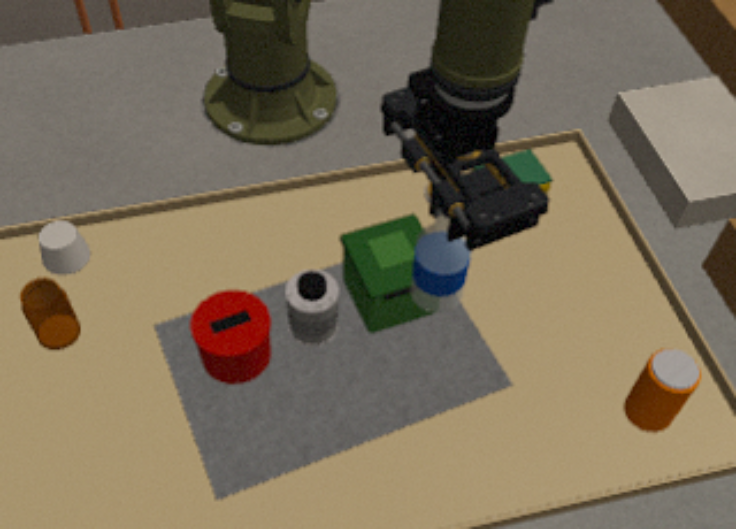

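Call:
jog_arm --pt "1 0.0003 0.0015 0.02 0 0 0" --pt "1 0 0 0.035 0 0 0" --pt "1 0 0 0.035 0 0 0" --pt "1 0 0 0.03 0 0 0" --pt "1 0 0 0.015 0 0 0" --pt "1 0 0 0.009 0 0 0" --pt "1 0 0 0 0 0 0" --pt "1 0 0 0 0 0 0" --pt "1 0 0 0 0 0 0" --pt "1 0 0 0 0 0 0"

```text
time_s: 23.47
tool_pos: [0.5581, 0.0976, 0.3152]
tool_rot: [180.0, -0.2, 11.5]
force: [0.1, -0.4, -0.0]
grip_width: 0.0265
```

Call:
jog_arm --pt "1 0 0 0.001 0 0 0" --pt "1 0 0 0.001 0 0 0" --pt "1 0 0 0 0 0 0" --pt "1 0 0 0 0 0 0" --pt "1 0 0 0 0 0 0"

```text
time_s: 23.88
tool_pos: [0.5576, 0.0972, 0.3116]
tool_rot: [180.0, 0.0, 11.5]
force: [-0.4, 0.3, -0.0]
grip_width: 0.0268
```

Call:
jog_arm --pt "1 0 -0.002 0 0 0 0" --pt "1 0 0 0 0 0 0" --pt "1 0 0 0.0008 0 0 0" --pt "1 0 0 0.0005 0 0 0" --pt "1 0 0 0 0 0 0" --pt "1 0 0 0 0 0 0"

```text
time_s: 24.38
tool_pos: [0.5572, 0.0992, 0.3102]
tool_rot: [180.0, 0.0, 11.5]
force: [0.6, -0.2, -0.3]
grip_width: 0.0265
```

Run:
```python
from h import *
go(.557,.0987,.1465,11.5)
```

```text
t 24.3833 grasp [0.5571 0.0992 0.1462] rot [1.7999e+02 1.0000e-02 1.1530e+01] F [ 0.6 -0.2 -0.3] w 0.0265
shift before turn [-0.0003  0.0005 -0.0003] after turn [-0.0003  0.0005 -0.0003] turn z 0.0
```

Release gently, rise, check.

Call:
jog_arm --pt "0.65 0 0 0 0 0 0" --pt "0.6 0 0 0 0 0 0" --pt "0.5 0 0 0 0 0 0" --pt "0.3 0 0 0 0 0 0" --pt "0.1 0 0 0 0 0 0" --pt "0 0 0 0 0 0 0" --pt "0 0 0 0 0 0 0" --pt "0 0 0 -0.02 0 0 0" --pt "0 0 0 -0.04 0 0 0" --pt "0 0 0 -0.04 0 0 0" --pt "0 0 0 -0.03 0 0 0"

```text
time_s: 25.3
tool_pos: [0.5572, 0.0996, 0.4434]
tool_rot: [180.0, -0.1, 11.6]
force: [1.2, 0.6, -0.6]
grip_width: 0.0838
```

Run:
```python
from h import *
go(.4015,-.3635,.225,-78.5)
top('scene','bottle',.167,.008)
```

```text
t 25.3 grasp [0.5576 0.0997 0.2794] rot [ 1.7999e+02 -1.3000e-01  1.1550e+01] F [ 1.2  0.6 -0.6] w 0.0838
shift before turn [-0.2454  0.4226  0.0539] after turn [0.4228 0.2449 0.0544] turn z 90.1
scene bottle 0.85 85 mid [0.5579 0.0968 0.1652] ext [0.0283 0.0254] circ [0.5578 0.0981] 0.0144
```

Call:
jog_arm --pt "0 -0.0095 0.0163 0 0 0 0" --pt "0 -0.0189 0.0325 0 0 0 0" --pt "0 -0.0189 0.0325 0 0 0 0" --pt "0 -0.0189 0.0325 0 0 0 0" --pt "0 -0.0189 0.0325 0 0 0 0" --pt "0 -0.0189 0.0325 0 0 0 0" --pt "0 -0.0189 0.0325 0 0 0 0" --pt "0 -0.0189 0.0325 0 0 0 0" --pt "0 -0.0189 0.0325 0 0 0 0" --pt "0 -0.0189 0.0325 0 0 0 0" --pt "0 -0.0189 0.0325 0 0 0 0" --pt "0 -0.0189 0.0325 0 0 0 0"

```text
time_s: 26.4
tool_pos: [0.4177, -0.312, 0.4396]
tool_rot: [-180.0, 0.0, 11.5]
force: [0.7, -1.0, -0.6]
grip_width: 0.087
```

Call:
jog_arm --pt "0 -0.0189 0.0325 0 0 0 0" --pt "0 -0.0094 0.0163 0 0 0 0" --pt "0 0 0 0 0 0 7" --pt "0 0 0 0 0 0 7" --pt "0 0 0 0 0 0 7" --pt "0 0 0 0 0 0 7" --pt "0 0 0 0 0 0 7" --pt "0 0 0 0 0 0 7" --pt "0 0 0 0 0 0 7" --pt "0 0 0 0 0 0 7" --pt "0 0 0 0 0 0 7" --pt "0 0 0 0 0 0 7" --grip_force 18

```text
time_s: 27.4
tool_pos: [0.4008, -0.3638, 0.4393]
tool_rot: [180.0, 0.1, -58.8]
force: [-0.1, -0.0, 0.0]
grip_width: 0.0873
```

Call:
jog_arm --pt "0 0 0 0 0 0 7" --pt "0 0 0 0 0 0 7" --pt "0 0 0 0 0 0 6" --pt "0 0 0 0.03 0 0 0" --pt "0 0 0 0.024 0 0 0" --pt "0 0 0 0 0 0 0" --pt "0 0 0 0 0 0 0" --pt "0 0 0 0 0 0 0"

```text
time_s: 28.07
tool_pos: [0.4012, -0.3641, 0.3872]
tool_rot: [-180.0, -0.0, -78.5]
force: [-0.6, -0.8, -0.2]
grip_width: 0.0872
```

Run:
```python
from h import *
go(.4015,-.3635,.056,-78.5)
im=top('wrist','jar',.094,.008); cv2.imwrite('pics/w4.png',im[:,:,::-1])
```

```text
t 28.0667 grasp [ 0.4013 -0.3642  0.2232] rot [-1.7997e+02 -5.0000e-02 -7.8470e+01] F [-0.6 -0.8 -0.2] w 0.0872
shift before turn [-0.0007 -0.0003  0.1672] after turn [-0.0005 -0.0004  0.1672] turn z 0.0
wrist jar 0.74 725 mid [ 0.4012 -0.3671  0.0906] ext [0.0493 0.0492] circ [ 0.4011 -0.3672] 0.0251
```

View pics/w4.png

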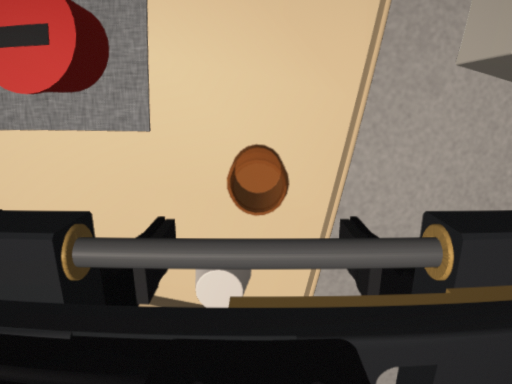

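Call:
jog_arm --pt "0 0.0012 0 0.02 0 0 0" --pt "0 0 0 0.035 0 0 0" --pt "0 0 0 0.035 0 0 0" --pt "0 0 0 0.035 0 0 0" --pt "0 0 0 0.025 0 0 0" --pt "0 0 0 0.015 0 0 0" --pt "0 0 0 0.003 0 0 0" --pt "0 0 0 0 0 0 0" --pt "0 0 0 0 0 0 0" --pt "0 0 0 0 0 0 0"

```text
time_s: 29.0
tool_pos: [0.402, -0.3659, 0.2204]
tool_rot: [-179.9, -0.2, -78.5]
force: [-0.5, -0.1, -0.1]
grip_width: 0.0873
```

Call:
jog_arm --pt "0.15 0 0 0 0 0 0" --pt "0.25 0 0 0 0 0 0" --pt "0.35 0 0 0 0 0 0" --pt "1 0 0 0 0 0 0" --pt "1 0 0 0 0 0 0" --pt "1 0 0 0 0 0 0" --pt "1 0 0 0 0 0 0" --pt "1 0 0 0 0 0 0" --pt "1 0 0 0 0 0 0" --pt "1 0 0 0 0 0 0"

```text
time_s: 29.83
tool_pos: [0.4012, -0.3652, 0.2185]
tool_rot: [180.0, -0.0, -78.5]
force: [-0.2, 0.5, 2.3]
grip_width: 0.0583
```

Run:
```python
from h import *
go(.5933,-.119,.2,-78.5)
```

```text
t 29.8333 grasp [ 0.4012 -0.3652  0.0545] rot [ 1.800e+02 -1.000e-02 -7.847e+01] F [-0.2  0.5  2.3] w 0.0583
shift before turn [-0.2028 -0.2375 -0.1456] after turn [-0.2029 -0.2374 -0.1455] turn z 0.0
```

Call:
jog_arm --pt "1 0 0 -0.01 0 0 0" --pt "1 0 0 -0.025 0 0 0" --pt "1 0 0 -0.035 0 0 0" --pt "1 0 0 -0.035 0 0 0" --pt "1 0 0 -0.03 0 0 0" --pt "1 0 0 -0.01 0 0 0" --pt "1 -0.0085 -0.0099 0 0 0 0" --pt "1 -0.0169 -0.0198 0 0 0 0" --pt "1 -0.0169 -0.0198 0 0 0 0" --pt "1 -0.0169 -0.0198 0 0 0 0" --pt "1 -0.0169 -0.0198 0 0 0 0" --pt "1 -0.0169 -0.0198 0 0 0 0"

```text
time_s: 30.83
tool_pos: [0.4897, -0.2498, 0.3609]
tool_rot: [179.9, 0.2, -78.4]
force: [0.3, -0.2, -1.9]
grip_width: 0.058
```

Call:
jog_arm --pt "1 -0.0169 -0.0198 0 0 0 0" --pt "1 -0.0169 -0.0198 0 0 0 0" --pt "1 -0.0169 -0.0198 0 0 0 0" --pt "1 -0.0169 -0.0198 0 0 0 0" --pt "1 -0.0169 -0.0198 0 0 0 0" --pt "1 -0.0169 -0.0198 0 0 0 0" --pt "1 -0.0085 -0.0099 0 0 0 0" --pt "1 0 0 0 0 0 0" --pt "1 0 0 0 0 0 0" --pt "1 0 0 0 0 0 0"

```text
time_s: 31.67
tool_pos: [0.5926, -0.1202, 0.3622]
tool_rot: [179.9, -0.0, -78.6]
force: [-0.6, -0.0, -1.1]
grip_width: 0.0578
```

Run:
```python
from h import *
go(.5933,-.119,.06,-78.5)
im=top('scene','jar',.24,.02)
cv2.imwrite('pics/s4.png',cv2.resize(im[90:290,110:430,::-1],None,fx=2.3,fy=2.3))
```

```text
t 31.6667 grasp [ 0.5922 -0.1203  0.1982] rot [ 1.7986e+02 -2.0000e-02 -7.8560e+01] F [-0.6 -0.  -1.1] w 0.0578
shift before turn [-0.001  -0.0013  0.1382] after turn [-0.001  -0.0009  0.1382] turn z -0.1
```

View pics/s4.png

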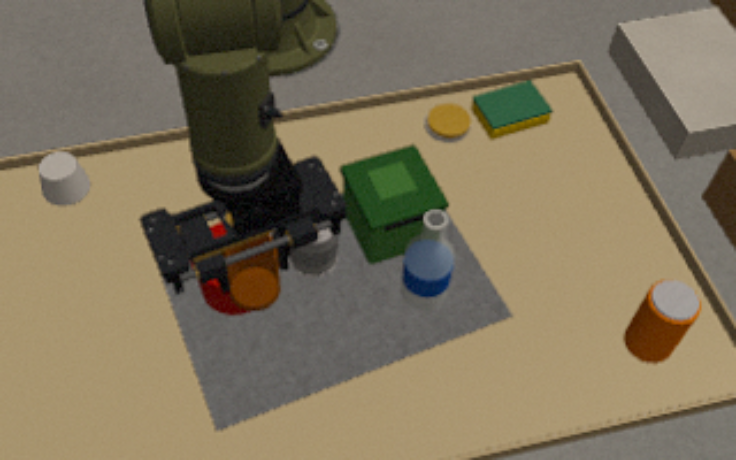

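Call:
jog_arm --pt "1 -0.001 -0.0008 0.015 0 0 0" --pt "1 0 0 0.03 0 0 0" --pt "1 0 0 0.03 0 0 0" --pt "1 0 0 0.03 0 0 0" --pt "1 0 0 0.02 0 0 0" --pt "1 0 0 0.01 0 0 0" --pt "1 0 0 0.002 0 0 0" --pt "1 0 0 0 0 0 0" --pt "1 0 0 0 0 0 0" --pt "1 0 0 0 0 0 0" --pt "1 0 0 0 0 0 0"

```text
time_s: 32.68
tool_pos: [0.5946, -0.1179, 0.228]
tool_rot: [-179.9, -0.1, -78.5]
force: [-0.8, -0.2, -2.0]
grip_width: 0.0578
```

Run:
```python
from h import *
go(.5933,-.119,.0575,-78.5)
```

```text
t 32.6833 grasp [ 0.5951 -0.118   0.064 ] rot [-1.7986e+02 -8.0000e-02 -7.8480e+01] F [-0.8 -0.2 -2. ] w 0.0578
shift before turn [0.0008 0.0016 0.0065] after turn [0.0009 0.0015 0.0065] turn z 0.0
```

Call:
jog_arm --pt "1 0.0008 0.0012 0.0015 0 0 0" --pt "1 0 0 0.0015 0 0 0" --pt "1 0 0 0 0 0 0" --pt "1 0 0 0 0 0 0" --pt "1 0 0 0 0 0 0"

```text
time_s: 33.1
tool_pos: [0.5929, -0.1187, 0.2233]
tool_rot: [180.0, -0.0, -78.5]
force: [-0.4, -0.6, -1.2]
grip_width: 0.0582
```

Run:
```python
from h import *
go(.5933,-.119,.0575,-78.5)
```

```text
t 33.1 grasp [ 0.5929 -0.1187  0.0593] rot [179.99  -0.   -78.47] F [-0.4 -0.6 -1.2] w 0.0582
shift before turn [ 0.0004 -0.0003  0.0018] after turn [ 0.0004 -0.0003  0.0018] turn z 0.0
```

Call:
jog_arm --pt "1 0 0 0.0008 0 0 0" --pt "1 0 0 0.0005 0 0 0" --pt "1 0 0 0.0005 0 0 0" --pt "1 0 0 0 0 0 0" --pt "1 0 0 0 0 0 0"

```text
time_s: 33.52
tool_pos: [0.593, -0.1187, 0.2215]
tool_rot: [180.0, -0.0, -78.5]
force: [-0.7, 0.9, -0.3]
grip_width: 0.0583
```

Call:
jog_arm --pt "1 0 0 0.0004 0 0 0" --pt "1 0 0 0 0 0 0" --pt "0.3 0 0 0 0 0 0" --pt "0.25 0 0 0 0 0 0" --pt "0.15 0 0 0 0 0 0" --pt "0 0 0 0 0 0 0" --pt "0 0 0 0 0 0 0" --pt "0 0 0 0 0 0 0"

```text
time_s: 34.18
tool_pos: [0.593, -0.1187, 0.221]
tool_rot: [180.0, -0.0, -78.5]
force: [-0.9, 0.9, -0.3]
grip_width: 0.0831
```

Call:
jog_arm --pt "0 0 0 -0.015 0 0 0" --pt "0 0 0 -0.03 0 0 0" --pt "0 0 0 -0.04 0 0 0" --pt "0 0 0 -0.04 0 0 0" --pt "0 0 0 -0.04 0 0 0" --pt "0 0 0 -0.03 0 0 0" --pt "0 0.035 0.01 0 0 0 0" --pt "0 0.035 0.01 0 0 0 0" --pt "0 0.035 0.01 0 0 0 0" --pt "0 0.035 0.01 0 0 0 0" --pt "0 0.035 0.01 0 0 0 0" --pt "0 0.035 0.01 0 0 0 0"

```text
time_s: 35.18
tool_pos: [0.5757, -0.3381, 0.4162]
tool_rot: [-180.0, -0.0, -78.5]
force: [-0.1, -0.2, -0.5]
grip_width: 0.0868
```

Call:
jog_arm --pt "0 0.035 0.01 0 0 0 0" --pt "0 0.035 0.01 0 0 0 0" --pt "0 0.035 0.01 0 0 0 0" --pt "0 0 0 0 0 0 0" --pt "0 0 0 0 0 0 0"

```text
time_s: 35.6
tool_pos: [0.5661, -0.4487, 0.4148]
tool_rot: [179.9, 0.0, -78.8]
force: [0.1, 0.3, -0.6]
grip_width: 0.0866
```

Run:
```python
from h import *
for c in ['top','scene']:
    for n,z in [('tin',.087),('cap',.103),('bottle',.167),('jar',.097),('caddy',.102),('tub',.082),('pot',.054),('can',.112),('sponge',.034)]: im=top(c,n,z)
    if c=='top': a=cv2.resize(im[90:250,160:360],(500,400),interpolation=cv2.INTER_CUBIC)
    else: b=cv2.resize(im[120:290,110:400],(682,400),interpolation=cv2.INTER_CUBIC)
cv2.imwrite('pics/f1.png',a[:,:,::-1]); cv2.imwrite('pics/f2.png',b[:,:,::-1])
```

```text
top tin 0.66 370 mid [ 0.4699 -0.0282  0.0874] ext [0.0652 0.065 ] circ [ 0.4703 -0.0286] 0.0332
top cap 0.72 65 mid [ 0.5935 -0.1174  0.0985] ext [0.0492 0.0462] circ [ 0.5936 -0.1177] 0.0248
top cap 0.67 191 mid [ 0.4699 -0.0286  0.1036] ext [0.0334 0.0337] circ [ 0.4699 -0.0285] 0.0186
top bottle 0.57 121 mid [0.5576 0.1004 0.1672] ext [0.0253 0.0268] circ [0.5575 0.1   ] 0.014
top jar 0.84 98 mid [ 0.5938 -0.1169  0.0955] ext [0.0489 0.048 ] circ [ 0.5935 -0.1173] 0.025
top caddy 0.95 2188 mid [0.4472 0.0841 0.1016] ext [0.1215 0.119 ] circ [0.4469 0.0849] 0.0744
top tub 0.82 1314 mid [ 0.4912 -0.1369  0.082 ] ext [0.0979 0.0987] circ [ 0.4914 -0.1372] 0.0503
top tub 0.28 115 mid [ 0.5915 -0.1177  0.082 ] ext [0.0524 0.0567] circ [ 0.5931 -0.1174] 0.0289
top pot 0.61 321 mid [ 0.2724 -0.3454  0.0532] ext [0.0495 0.0483] circ [ 0.2722 -0.3461] 0.0256
top can 0.72 485 mid [0.6936 0.3486 0.1114] ext [0.0577 0.0591] circ [0.6936 0.3491] 0.0308
top sponge 0.73 1090 mid [0.2856 0.3183 0.0339] ext [0.0758 0.1052] circ [0.2849 0.3178] 0.058
scene tin 0.97 200 mid [ 0.4735 -0.0316  0.0864
[... 229 characters left out ...]
 0.0972] 0.0141
scene jar 0.64 103 mid [ 0.5926 -0.12    0.096 ] ext [0.0507 0.0485] circ [ 0.5926 -0.1194] 0.0259
scene caddy 0.65 1118 mid [0.4664 0.0813 0.1018] ext [0.1595 0.1204] circ [0.4617 0.0812] 0.0852
scene tub 0.63 803 mid [ 0.4904 -0.1407  0.0819] ext [0.1003 0.0951] circ [ 0.4911 -0.1381] 0.0514
scene pot 0.63 195 mid [ 0.2739 -0.3486  0.0535] ext [0.0541 0.0515] circ [ 0.2736 -0.3479] 0.028
scene can 0.56 364 mid [0.692  0.3478 0.1116] ext [0.061  0.0569] circ [0.6924 0.3474] 0.0311
scene sponge 0.92 471 mid [0.2851 0.3166 0.0338] ext [0.0779 0.1095] circ [0.2846 0.3173] 0.0604
scene sponge 0.71 75 mid [ 0.2789 -0.3476  0.0339] ext [0.0448 0.0558] circ [ 0.2721 -0.348 ] 0.0304
```

View pics/f1.png

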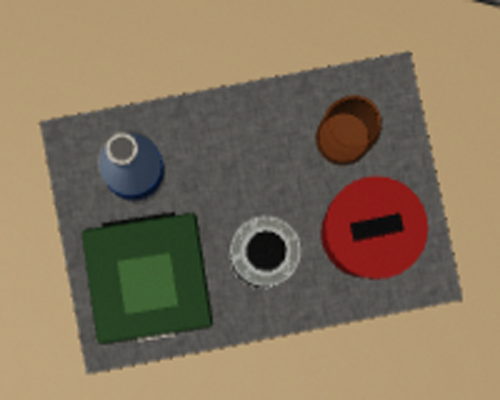

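View pics/f2.png

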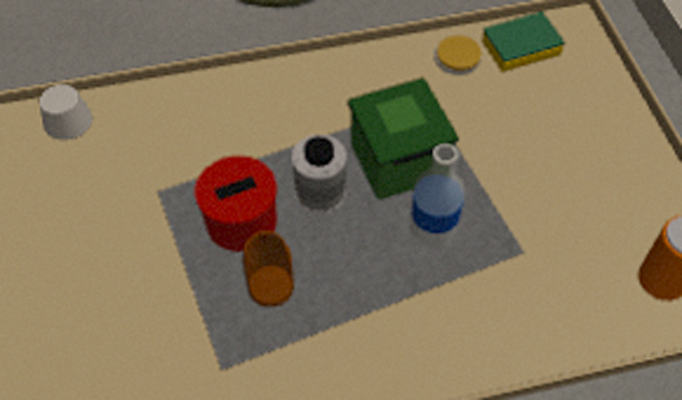

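```bash
python3 -c "
from h import *
print(env.sign_off())"
```

```text
the job is handed in; nothing more can be done
None
```

The recycling is set out as asked and the job is handed in, at about 37 s of the 128 s allowed. I placed the tin, then the cap, then the bottle, then the jar. Each was lowered until it just stood and then released, and the gripper was clear of everything at the end.

The last top-camera check, taken relative to the caddy and tub:

| Thing | Where it stands |
|---|---|
| Tin | about 2 mm from the exact midpoint (towards the tub) and in line |
| Cap | flat on the tin, centred to within about 1 mm |
| Bottle | gap of about 27 mm behind the caddy, about 1 mm off centre |
| Jar | gap of about 25 mm behind the tub, within about 1 mm of centre |

- **Upright and undisturbed:** In the final pictures everything is upright. The pot, sponge and can are where they started, to within 2–3 mm of measuring noise.
- **Disagreements:** The scene camera read y about 2–3 mm lower than the top camera throughout, so the absolute positions are good to about 3 mm. Its slot angle for the tub (53°) and its final caddy centre were plainly bad readings. I used the top camera's readings instead: a slot angle of 10.8° for the tub, and its own caddy centre.

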